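# Switch the stirrer off and hold the vial block level above its plate

## Task

The samples are mixed: turn the blue stirring knob of the hotplate stirrer anticlockwise all the way to its off stop, and only then take the vial block by the black sleeve of its bail and lift it off the plate. Finish while holding it, still and level, about 10 cm straight above the plate, so that I can wipe the plate beneath it; your program ends with the block in the gripper, not put down. All five vials stay in their holes, never tip the block, leave the red heating knob at off, and do not disturb the other things on the bench.

Things in the scene. Friction and masses are not known exactly. Their poses are not given: they have to be found in the camera images.
- stirrer: Light grey hotplate stirrer, fixed, 320 x 170 mm: housing 78 mm high with a white square plate; at its front (-x side, towards the robot) a console whose panel slopes down to the front at 12 degrees from level. Origin: on the bench, 45 mm in front of the point below the plate's centre; x from the console to the plate, y to the left seen from the console, z up.
- plate_top (a point): Centre of the plate's upper face, 94 mm above the bench; the plate is 150 x 150 mm. Axes as stirrer.
- stir_knob (a joint): Angle (rad) of the BLUE stirring knob, the right-hand one seen from the console. 0 is OFF, its fully anticlockwise end stop (looking down on the panel), where the pointer meets the blue dot at the lower left; grows clockwise to 5.2. Starts between 0.8 and 2.4. Friction 0.04 N m, no spring: stays where it is left.
- stir_knob_grip (a point): Grip point of the blue knob on its axis, 26 mm out from the panel. A bar 38 x 13 mm, top 34 mm above the panel, on a skirt 39 mm wide, 5 mm high. The frame turns with the knob: z = its axis, out of the panel (12 degrees from vertical, towards the console's front); x along the bar to its white pointer end; grip across y. 84 mm right of the red knob, about 175 mm in front of the plate's centre.
- heat_knob (a joint): Angle (rad) of the RED heating knob, the same shape, 84 mm to the left of the blue one. It stands at 0 (off) and is to be left there.
- vial_block: Aluminium vial block, 90 x 90 x 30 mm, loose on the plate, 0.45 to 0.7 kg. Origin: centre of its underside, z up. Six round 17 mm holes, 25 mm deep, at x = -26 and 26, y = -28, 0, 28 mm; that at (26, 28) is empty, five hold vials whose caps stand 20 mm above its top. A steel bail stands across its middle along y: 8 mm posts at y = -40 and 40 mm, joined by a level bar in a black sleeve.
- bail_grip (a point): Middle of the bail's black sleeve, 85 mm above the block's underside, right above the block's centre. The sleeve is a flat-sided bar 13 mm wide (x), 18 mm high, 56 mm long along this frame's y; grip across x. Axes as vial_block. Below the bar it is free down to the caps, 35 mm lower.
- vial0: Amber glass vial with screw cap, 15 mm diameter, 45 mm tall, 14 g, standing loosely in the block's hole at x = -26, y = -28 mm (block's frame). Origin: centre of its underside, z up; seated it lies 5 mm above the block's underside.
- vial1: Amber glass vial with screw cap, 15 mm diameter, 45 mm tall, 14 g, standing loosely in the block's hole at x = -26, y = 0 mm (block's frame). Origin: centre of its underside, z up; seated it lies 5 mm above the block's underside.
- vial2: Amber glass vial with screw cap, 15 mm diameter, 45 mm tall, 14 g, standing loosely in the block's hole at x = -26, y = 28 mm (block's frame). Origin: centre of its underside, z up; seated it lies 5 mm above the block's underside.
- vial3: Amber glass vial with screw cap, 15 mm diameter, 45 mm tall, 14 g, standing loosely in the block's hole at x = 26, y = -28 mm (block's frame). Origin: centre of its underside, z up; seated it lies 5 mm above the block's underside.
- vial4: Amber glass vial with screw cap, 15 mm diameter, 45 mm tall, 14 g, standing loosely in the block's hole at x = 26, y = 0 mm (block's frame). Origin: centre of its underside, z up; seated it lies 5 mm above the block's underside.
- spare_vial: Another such vial, white cap, standing on the bench just to the right of the stirrer. Leave alone. Origin: centre of its underside.
- syringe_green: Clear 20 ml syringe with a green hub, 150 mm long, 40 mm over its wings, lying on the bench just to the left of the stirrer. Leave alone. Origin: on the bench below its middle, x towards the hub.
- syringe: Clear 20 ml syringe with an orange hub, the same size, lying on the bench at the right. Leave alone. Origin: as the other.
- reagent_bottle: Amber bottle with blue cap, 60 mm diameter, 125 mm tall, beside the stirrer, well to its left or right. Leave alone. Origin: centre of its underside.
- beaker: Small empty glass beaker, 60 mm diameter, 75 mm tall, likewise. Leave alone. Origin: centre of its underside.
- wash_bottle: White wash bottle with red cap and a bent spout up to 170 mm high, 62 mm diameter, likewise. Leave alone. Origin: centre of its underside.

How it is judged (in metres and radians):
On the way, in this order (a step that is already met when the one before it is completed fails the run):
1. the stirring knob is at its off stop while the block still stands on the plate (value of joint stir_knob below 0.09 rad and z of vial_block in the frame of plate_top below 0.01 m), for 0.2 s.
2. the block is lifted clear of the plate (z of vial_block in the frame of plate_top above 0.05 m and contact force between vial_block and stirrer below 0.1 N), for 0.2 s.
At the end, for the whole second after the job is handed in: Blue knob within 0.09 rad of off, red still off; block held by the fingers only, underside 70-130 mm above the plate and within 60 mm of its centre sideways, level within 0.1 rad, still (20 mm/s, 0.15 rad/s); five vials seated; bystanders within 30 mm of their start, not tipped (value of joint stir_knob below 0.09 rad and value of joint heat_knob below 0.15 rad and z of vial_block in the frame of plate_top between 0.07 and 0.13 m and horizontal distance between vial_block and plate_top below 0.06 m and angle between vial_block's own z axis and vertical below 0.1 rad and linear speed of vial_block below 0.02 m/s and angular speed of vial_block below 0.15 rad/s and contact force between the fingers and vial_block above 3 N and contact force between vial_block and stirrer below 0.1 N and z of each of vial0, vial1, vial2, vial3, vial4 in the frame of vial_block below 0.015 m and distance between each of vial0, vial1, vial2, vial3, vial4 and vial_block below 0.06 m and distance of each of spare_vial, reagent_bottle, beaker, wash_bottle, syringe, syringe_green from where it was at the start of the episode below 0.03 m and angle between each of spare_vial, reagent_bottle, beaker, wash_bottle, syringe, syringe_green's own z axis and vertical below 0.3 rad); the arm keeps its last pose, push and grip.
It fails at once if the block leaves the plate before the stirring knob is off (value of joint stir_knob above 0.15 rad and z of vial_block in the frame of plate_top above 0.012 m).
It fails at once if the block is tipped by more than 0.3 rad (angle between vial_block's own z axis and vertical above 0.3 rad).
It fails at once if a vial comes out of its hole (z of any of vial0, vial1, vial2, vial3, vial4 in the frame of vial_block above 0.022 m).
It fails at once if the red heating knob is turned on (value of joint heat_knob above 0.15 rad).
It fails at once if a bystander is pushed away or knocked over (distance of any of spare_vial, reagent_bottle, beaker, wash_bottle, syringe, syringe_green from where it was at the start of the episode above 0.03 m or angle between any of spare_vial, reagent_bottle, beaker, wash_bottle, syringe, syringe_green's own z axis and vertical above 0.3 rad).
It also fails if it takes over 72 s, if anything falls off the work surface, if the arm or the gripper's body presses on something with over 40 N, if the wrist force passes 120 N, or if a joint passes its speed limit or range.

## Robot

A 6-joint arm with a two-finger parallel gripper is mounted at the origin on the work surface. World frame = base frame: x ahead of the robot, y to its left, z up, the work surface at z = 0. Lengths are in m, angles in degrees, forces in N, time in s.
With the tool pointing down it reaches from about 0.3 to 0.75 m from the base axis. Payload 8.5 kg.
Tool frame: the origin (TCP) lies on the centre line of the jaws, within the pads' length; the fingertips stand 11 mm ahead of it and the grasp point (between the pads) lies 8 mm behind it; z points along the fingers, y is the line along which they close (so a half turn about z gives the same grasp; the last joint's range is limited). The gripper opens to 85 mm and grips with 20 to 120 N. Pads are 22 mm wide; open, the fingers measure 114 mm over their backs; the gripper's body (76 mm by 85 mm) begins 54 mm behind the grasp point. The pads swing forward as they close: fully open they stand 13 mm farther back than shut.
Start: joints at [-76.335, 21.807, 74.336, -0, 83.858, -12.336], TCP at [0.241, -0.494, 0.22] pointing down, gripper open.
Joint ranges: [-178.18, 178.18], [-50.72, 133.34], [12.68, 142.11], [-81.47, 261.47], [9.98, 163.14], [-165.26, 165.26]. Speed limits (degrees/s): [136.94, 136.94, 180, 180, 180, 180].

## Interface

Orientations are given as a 3x3 rotation matrix whose columns are the frame's x, y, z axes.
In Python, from rig import env, job, get_image, observe gives the robot as it stands (env), with the cameras as plain functions, the readings as plain functions and the job (job).
- The arm moves only by the shell command python3 nudge.py [FORCE], which reads ROWS from standard input. ROWS is a JSON object with one list for each field, all of the same length, 1 to 10, a row being the entries at one place: x, y, z (the shift in shares of the most that a row can go, 1 being 50 mm), turn (a turn about the tool's z in normalised numbers (1 is 120 degrees)), aperture (the finger opening in m); each row shifts and turns the commanded pose from where the row before left it, along the tool's axes as they then stand; what a row does not reach is not made up. A row lasts 1/10 s, in which the tool goes at most 0.05 m and 8.59 degrees, less where a joint would pass 70% of its speed; a pose out of reach is approached as far as the arm can. The fingers move at their own pace and stop on an object; FORCE is the grip in N (left out, the last holds). Time passes only in rows, so rows that do not move let the fingers close. It prints the time, the measured TCP pose, the force, the opening and the grip force at its end. Shift and turn numbers lie between -1 and 1, and a call with a number outside is refused. Input that does not fit is refused with a message, and nothing moves.
- observe(): the state, without advancing time (a new reading comes with each control period).
- get_image(name): name is "scene" or "top" or "wrist"; returns a dict with "pixels" (384x512x3 uint8, red, green, blue), "K" (3x3 intrinsics, pixels), "extrinsics" (4x4, takes a point from world to camera coordinates). Camera axes: x right, y down, z forward; pixel columns grow to the right and rows downward; lengths in m; the calibration is good to about 2 mm. A picture is of the moment at which its call begins. There is no depth.
- job.close_job(): hands the job in; it is judged then, once.
The state is a dict: "time_s": time; "q": joint angles; "qvel": joint speeds; "joint_efforts": joint torques, N m; "position": TCP position; "tool_rot": TCP orientation; "ft_force": force on the tool from outside, world axes, zero at the start; "wrist_torque": the same for the moment, N m; "grip_width": finger opening in m; "gripper_force": force on a finger pad.
Only numpy, scipy, OpenCV 4.12 (cv2) and the standard library are available. Lean on these libraries where they do the work, as an engineer would, in place of code of your own. Each camera call takes 0.05 s, during which the arm holds its last target. There are 200 camera calls.

## Working session

There is one attempt and no reset: what is moved stays moved. The work goes in short steps, Python scripts to look and compute and a shell command to move; the robot and the scene stay as the last step left them, time stands still between calls to the robot, and variables do not carry over. Pictures are saved under pics/ and viewed, at most 13 in all, crops included, and the job is handed in when it is done.

```bash
ls; mkdir -p pics; python3 - <<'E'
from rig import env, job, get_image, observe
import cv2,numpy as np
ims=[]
for n in("scene","top"):
    d=get_image(n); cv2.imwrite(f"pics/{n}0.png",d["pixels"][:,:,::-1]); np.savez(f"{n}0.npz",**d)
    print(n,d["K"].round(1).tolist(),d["extrinsics"].round(3).tolist())
o=observe();print(o["time_s"],o["tool_rot"],o["position"])
E
```

```text
nudge.py
pics
rig.py
scene [[405.8, 0.0, 254.4], [0.0, 405.8, 190.6], [0.0, 0.0, 1.0]] [[0.303, 0.953, -0.019, -0.183], [0.741, -0.248, -0.624, -0.377], [-0.599, 0.175, -0.781, 1.558], [0.0, 0.0, 0.0, 1.0]]
top [[422.4, 0.0, 254.9], [0.0, 422.4, 196.6], [0.0, 0.0, 1.0]] [[-0.005, -1.0, 0.017, -0.017], [-0.991, 0.002, -0.135, 0.61], [0.135, -0.018, -0.991, 1.33], [0.0, 0.0, 0.0, 1.0]]
0.1 [[ 8.98778704e-01  4.38402497e-01 -3.04516047e-04]
 [ 4.38402520e-01 -8.98777891e-01  1.23819599e-03]
 [ 2.69135925e-04 -1.24636479e-03 -9.99999187e-01]] [ 0.24105641 -0.49406014  0.21987854]
```

View pics/top0.png

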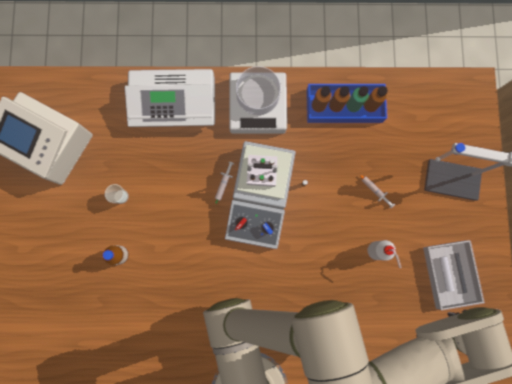

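View pics/scene0.png

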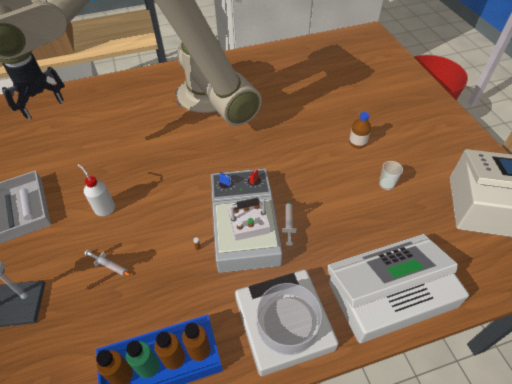

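The top view shows the stirrer at about (260,195), with the blue knob near (267,229), the red knob near (242,223), and the bail block near (263,172). I'll enlarge both views and measure the knobs.

```bash
cat > h.py <<'E'
import numpy as np,cv2
def ray(d,u,v):
    E=d["extrinsics"];R=E[:3,:3];c=-R.T@E[:3,3]
    return c,R.T@np.linalg.inv(d["K"])@[u,v,1]
def plane(d,u,v,z):
    c,r=ray(d,u,v);return c+r*(z-c[2])/r[2]
def tri(*obs):
    A=np.zeros((3,3));b=np.zeros(3)
    for d,u,v in obs:
        c,r=ray(d,u,v);r=r/np.linalg.norm(r);P=np.eye(3)-np.outer(r,r);A+=P;b+=P@c
    return np.linalg.solve(A,b)
def proj(d,p):
    q=d["K"]@(d["extrinsics"]@np.r_[p,1])[:3];return q[:2]/q[2]
def mask(d,col):
    h,s,v=cv2.split(cv2.cvtColor(d["pixels"],cv2.COLOR_RGB2HSV))
    if col=="blue": return ((h>105)&(h<130)&(s>130)&(v>70)).astype(np.uint8)
    if col=="red": return (((h<6)|(h>174))&(s>170)&(v>70)).astype(np.uint8)
def blobs(d,col,roi):
    x0,y0,x1,y1=roi;m=mask(d,col)*0;m[y0:y1,x0:x1]=mask(d,col)[y0:y1,x0:x1]
    n,l,st,c=cv2.connectedComponentsWithStats(m)
    return [(st[i,4],c[i].round(2)) for i in range(1,n) if st[i,4]>4]
E
python3 - <<'E'
from h import *
T=dict(np.load("top0.npz"));S=dict(np.load("scene0.npz"))
a=T["pixels"][135:255,215:315];b=S["pixels"][160:280,200:300]
cv2.imwrite("pics/c0.png",np.hstack([cv2.resize(x,(400,480),interpolation=cv2.INTER_CUBIC) for x in(a,b)])[:,:,::-1])
for c in("blue","red"):
    t=blobs(T,c,(215,135,315,255));s=blobs(S,c,(200,160,300,280));print(c,t,s)
    f=max(t)[1] if 0 else sorted(t,key=lambda k:-k[0])[0][1];g=sorted(s,key=lambda k:-k[0])[0][1]
    print(tri((T,*f),(S,*g)),plane(T,*f,.095))
E
```

```text
blue [(np.int32(43), array([268.35, 228.63]))] [(np.int32(98), array([224.1 , 179.23]))]
[ 0.50462987 -0.0602316   0.07230835] [ 0.50322545 -0.05936984  0.095     ]
red [(np.int32(26), array([242.42, 221.35]))] [(np.int32(71), array([253.18, 177.1 ]))]
[0.52756632 0.02153902 0.07683595] [0.52600716 0.02068187 0.095     ]
```

View pics/c0.png

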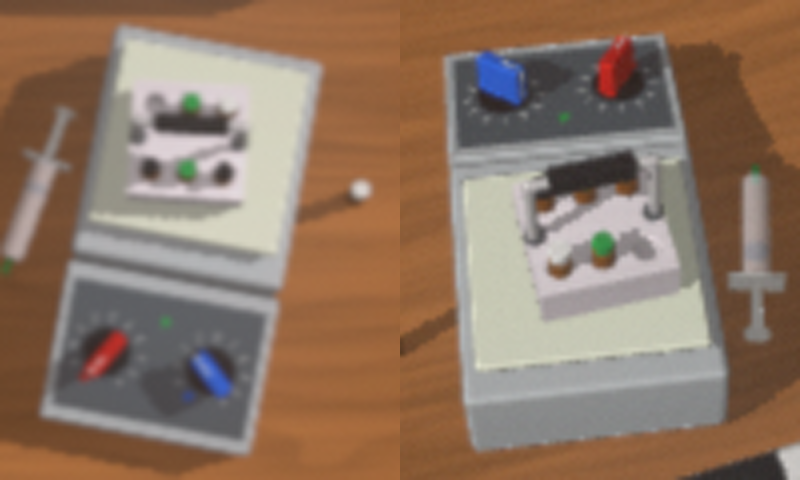

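The crop shows the blue bar at (211,372) with its off dot at (188,397). The red knob is at (103,352), and the block and bail are at (190,145), nearly aligned with the world axes. Next I'll raise the arm and move it over the stirrer for a wrist look.

Careful with the scale: shifts go in shares of 50 mm and turns go in shares of 120 degrees. That gives: -0.04 m is -0.8, 0.03 m is 0.6.

```bash
echo '{"x":[0, 0, 0, 0, 0.6, 0.6, 0.6, 0.6, 0.6, 0.6], "y":[0, 0, 0, 0, -0.48, -0.48, -0.48, -0.48, -0.48, -0.48], "z":[-0.8, -0.8, -0.8, -0.8, 0, 0, 0, 0, 0, 0], "turn":[0, 0, 0, 0, 0, 0, 0, 0, 0, 0], "aperture":[0.085, 0.085, 0.085, 0.085, 0.085, 0.085, 0.085, 0.085, 0.085, 0.085]}' | python3 nudge.py && echo '{"x":[0.6, 0.6, 0.6, 0.6, 0.6, 0.6, 0, 0, 0, 0], "y":[-0.48, -0.48, -0.48, -0.48, -0.48, -0.48, 0, 0, 0, 0], "z":[0, 0, 0, 0, 0, 0, 0, 0, 0, 0], "turn":[0, 0, 0, 0, 0, 0, -0.0625, -0.0625, 0, 0], "aperture":[0.085, 0.085, 0.085, 0.085, 0.085, 0.085, 0.04, 0.04, 0.04, 0.04]}' | python3 nudge.py
python3 - <<'E'
from rig import env, job, get_image, observe
import cv2,numpy as np
d=get_image("wrist"); cv2.imwrite("pics/w1.png",d["pixels"][:,:,::-1]); np.savez("w1.npz",**d)
E=d["extrinsics"];print(-E[:3,:3].T@E[:3,3],E[2,:3]);o=observe();print(o["position"],o["q"])
E
```

```text
time_s: 1.1
position: [0.34, -0.2844, 0.3802]
tool_rot: [[0.899, 0.438, -0.0], [0.438, -0.899, 0.0], [-0.0, -0.001, -1.0]]
ft_force: [-0.2, 0.3, -0.4]
grip_width: 0.0855
gripper_force: 0.0
time_s: 2.1
position: [0.4383, -0.0777, 0.3802]
tool_rot: [[0.757, 0.653, -0.0], [0.653, -0.757, 0.0], [-0.0, -0.0, -1.0]]
ft_force: [-0.6, -0.2, -0.7]
grip_width: 0.04
gripper_force: 0.0
[ 0.48914186 -0.034831    0.53373379] [-0.19931834 -0.17154547 -0.96480275]
[ 0.43833213 -0.07781013  0.38030636] [-2.53700369e+01  6.86093245e+00  6.90721317e+01  6.33253859e-04
  1.04083816e+02  2.38305200e+01]
```

View pics/w1.png

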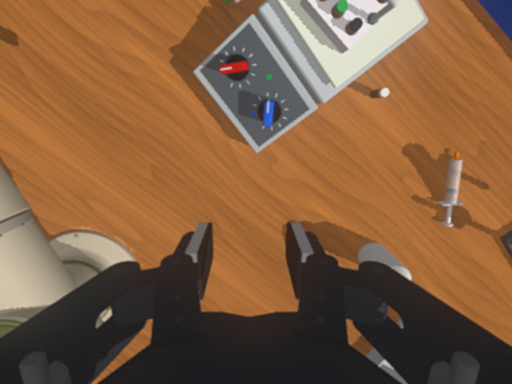

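The wrist view shows the blue knob at (270,111) with its bar nearly along tool x, the red knob at (236,68), and the panel's front corner at (258,151). I'll zoom in to measure.

```bash
python3 - <<'E'
from h import *
T=dict(np.load("top0.npz"));S=dict(np.load("scene0.npz"));W=dict(np.load("w1.npz"))
a=W["pixels"][40:160,190:330]
cv2.imwrite("pics/c1.png",cv2.resize(a,(700,600),interpolation=cv2.INTER_CUBIC)[:,:,::-1])
for c,t,s in(("blue",(268.35,228.63),(224.1,179.23)),("red",(242.42,221.35),(253.18,177.1))):
    w=blobs(W,c,(190,40,330,160));print(c,w)
    g=max(w,key=lambda k:k[0])[1]
    print(tri((T,*t),(S,*s),(W,*g)),tri((S,*s),(W,*g)))
    m=mask(W,c);m[:40]=0;m[160:]=0;m[:,:190]=0;m[:,330:]=0
    print(cv2.minAreaRect(cv2.findNonZero(m)))
E
```

```text
blue [(np.int32(224), array([268.12, 113.67])), (np.int32(15), array([252.87, 113.47]))]
[ 0.50601604 -0.05979537  0.07368734] [ 0.50740427 -0.05955649  0.07526235]
((267.0000305175781, 112.5000228881836), (21.920310974121094, 24.748737335205078), 45.0)
red [(np.int32(224), array([235.6 ,  66.97]))]
[0.5269368  0.02252431 0.07631654] [0.52624007 0.02356229 0.07503877]
((233.48800659179688, 67.18399810791016), (10.017585754394531, 28.263900756835938), 79.69515228271484)
```

View pics/c1.png

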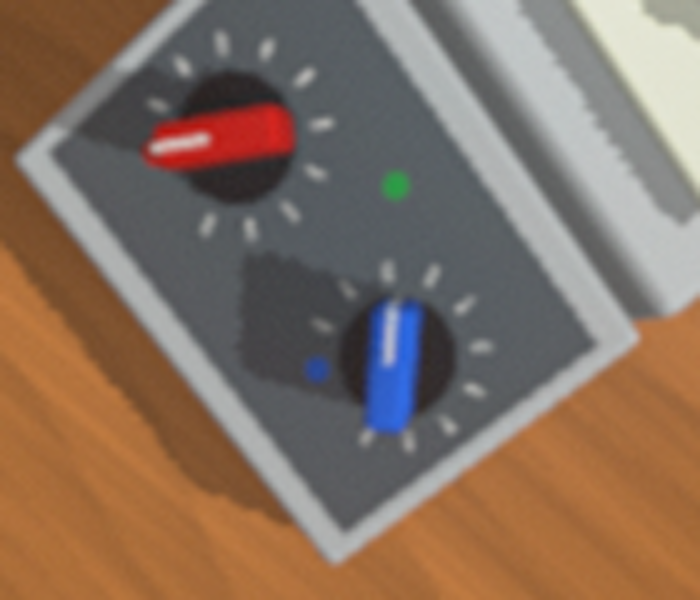

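```bash
python3 - <<'E'
from h import *
T=dict(np.load("top0.npz"));S=dict(np.load("scene0.npz"));W=dict(np.load("w1.npz"))
w=lambda x,y:(W,190+(x-2)/5,40+(y-2)/5)
s=lambda x,y:(S,200+(x-402)/4,160+(y-2)/4)
t=lambda x,y:(T,215+(x-2)/4,135+(y-2)/4)
print("blue top",tri(w(395,367),s(503,62)),"with T",tri(w(395,367),s(503,62),t(211,369)))
print("red top",tri(w(220,137),s(625,46)))
# panel outer corners: wrist vs others (front right, front left)
print("FR",tri(w(337,562),s(447,56)),tri(w(337,562),t(248,452)))
print("FL",tri(w(18,158),s(666,38)),tri(w(18,158),t(42,415)))
print("BR",tri(w(637,338),s(455,160)))
for z in(.05,.06): print(z,[plane(*w(*p),z)[:2].round(4) for p in((398,358),(234,137),(318,370))])
for z in(.08,.085): print(z,[plane(*w(*p),z)[:2].round(4) for p in((402,300),(390,432))])
# plate corners in top
P=[plane(*t(*p),.094)[:2].round(4) for p in((124,38),(306,70),(272,254),(90,220))];print(P,np.mean(P,0))
E
```

```text
blue top [ 0.50825587 -0.05672886  0.09390366] with T [ 0.50863849 -0.05651676  0.09429198]
red top [0.52329591 0.02786907 0.0955775 ]
FR [ 0.44811581 -0.08806394  0.04650621] [ 0.44655634 -0.08896427  0.03470462]
FL [0.47875049 0.07801216 0.0399821 ] [0.47748922 0.0776856  0.03786886]
BR [ 0.56621458 -0.1096138   0.07162741]
0.05 [array([ 0.5128, -0.0587]), array([0.5292, 0.0267]), array([ 0.4924, -0.0411])]
0.06 [array([ 0.5123, -0.0582]), array([0.5284, 0.0255]), array([ 0.4923, -0.0409])]
0.08 [array([ 0.525 , -0.0466]), array([ 0.4928, -0.0704])]
0.085 [array([ 0.5246, -0.0465]), array([ 0.4928, -0.07  ])]
[array([0.7719, 0.0108]), array([ 0.7458, -0.1335]), array([ 0.5987, -0.1045]), array([0.6258, 0.0376])] [ 0.68555 -0.0474 ]
```

To row units: 0.04 m is 0.8, 0.033 m is 0.66, 4.4 degrees is 0.0367.

```bash
echo '{"x":[0.66, 0.66, 0, 0, 0, 0, 0, 0, 0, 0], "y":[0.3, 0.3, 0, 0, 0, 0, 0, 0, 0, 0], "z":[0, 0, 0.8, 0.8, 0.8, 0.8, 0.8, 0.8, 0, 0], "turn":[0, 0, 0.0367, 0, 0, 0, 0, 0, 0, 0], "aperture":[0.04, 0.04, 0.04, 0.04, 0.04, 0.04, 0.04, 0.04, 0.04, 0.04]}' | python3 nudge.py
python3 - <<'E'
from rig import env, job, get_image, observe
from h import *
d=get_image("wrist"); cv2.imwrite("pics/w2.png",d["pixels"][:,:,::-1]); np.savez("w2.npz",**d)
o=observe();print(o["position"],proj(d,o["position"]),proj(d,[.508,-.0575,.094]))
E
```

```text
time_s: 3.15
position: [0.5083, -0.0574, 0.1414]
tool_rot: [[0.804, 0.595, 0.0], [0.595, -0.804, -0.0], [0.0, 0.0, -1.0]]
ft_force: [0.3, -0.2, 0.0]
grip_width: 0.0398
gripper_force: 0.0
[ 0.50888738 -0.05748485  0.14230143] [248.50664406 228.98905105] [247.92131413 204.23281147]
```

View pics/w2.png

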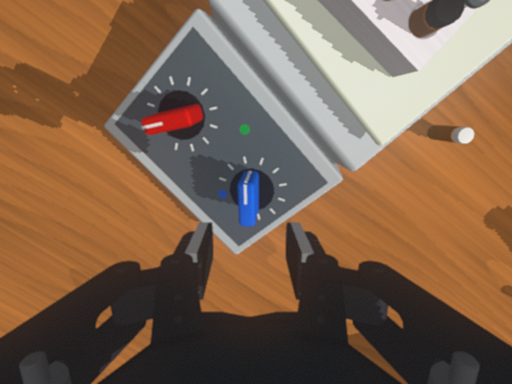

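The bar's top runs from (248,172) to (248,226), centred between the jaws and aligned with them. I'll shift +2 mm along x, descend, and close loosely.

To row units: 0.02 m is 0.4, 0.018 m is 0.36.

```bash
echo '{"x":[0.04, 0, 0, 0, 0, 0, 0, 0], "y":[0, 0, 0, 0, 0, 0, 0, 0], "z":[0.4, 0.4, 0.36, 0, 0, 0, 0, 0], "turn":[0, 0, 0, 0, 0, 0, 0, 0], "aperture":[0.04, 0.04, 0.04, 0.04, 0.016, 0.016, 0.016, 0.016]}' | python3 nudge.py 20
```

```text
time_s: 4.0
position: [0.5098, -0.0559, 0.0832]
tool_rot: [[0.803, 0.596, 0.001], [0.596, -0.803, -0.0], [0.001, 0.001, -1.0]]
ft_force: [0.6, 0.4, 0.3]
grip_width: 0.0156
gripper_force: 0.1
```

To row units: -6 degrees is -0.05.

```bash
echo '{"x":[0, 0, 0, 0, 0, 0, 0, 0], "y":[0, 0, 0, 0, 0, 0, 0, 0], "z":[0, 0, 0, 0, 0, 0, 0, 0], "turn":[-0.05, -0.05, -0.05, -0.05, -0.05, -0.05, -0.05, -0.05], "aperture":[0.016, 0.016, 0.016, 0.016, 0.016, 0.016, 0.016, 0.016]}' | python3 nudge.py; echo '{"x":[0, 0, 0, 0, 0, 0, 0, 0], "y":[0, 0, 0, 0, 0, 0, 0, 0], "z":[0, 0, 0, 0, 0, 0, 0, 0], "turn":[-0.05, -0.05, -0.05, -0.05, -0.05, -0.05, -0.05, 0], "aperture":[0.016, 0.016, 0.016, 0.016, 0.016, 0.016, 0.016, 0.016]}' | python3 nudge.py
```

```text
time_s: 4.8
position: [0.5104, -0.0564, 0.0829]
tool_rot: [[0.09, 0.996, 0.002], [0.996, -0.09, -0.001], [-0.001, 0.002, -1.0]]
ft_force: [2.3, -1.5, -1.5]
grip_width: 0.0161
gripper_force: 1.5
time_s: 5.6
position: [0.5104, -0.0564, 0.0834]
tool_rot: [[-0.597, 0.802, 0.003], [0.802, 0.597, -0.001], [-0.003, 0.001, -1.0]]
ft_force: [0.2, -2.8, 6.2]
grip_width: 0.016
gripper_force: 2.9
```

To row units: -4 degrees is -0.0333.

```bash
T='from rig import env, job, get_image, observe;o=observe();print(o["wrist_torque"].round(2) if hasattr(o["wrist_torque"],"round") else o["wrist_torque"])'; python3 -c "$T"; echo '{"x":[0, 0, 0, 0], "y":[0, 0, 0, 0], "z":[0, 0, 0, 0], "turn":[-0.0333, -0.0333, -0.0333, 0], "aperture":[0.016, 0.016, 0.016, 0.016]}' | python3 nudge.py; python3 -c "$T"; echo '{"x":[0, 0, 0], "y":[0, 0, 0], "z":[0, 0, 0], "turn":[-0.025, -0.025, 0], "aperture":[0.016, 0.016, 0.016]}' | python3 nudge.py;python3 -c "$T"
```

```text
[-0.4  -0.08  0.03]
time_s: 6.0
position: [0.5099, -0.0557, 0.0833]
tool_rot: [[-0.749, 0.662, 0.001], [0.662, 0.749, -0.0], [-0.001, 0.001, -1.0]]
ft_force: [-0.5, 1.1, 8.3]
grip_width: 0.016
gripper_force: 3.7
[ 0.17  0.1  -0.02]
time_s: 6.3
position: [0.5095, -0.0555, 0.0833]
tool_rot: [[-0.814, 0.581, 0.0], [0.581, 0.814, 0.0], [-0.0, 0.0, -1.0]]
ft_force: [-1.9, 2.2, 9.5]
grip_width: 0.0159
gripper_force: 4.6
[ 0.15  0.41 -0.  ]
```

To row units: -3 degrees is -0.025.

```bash
T='from rig import env, job, get_image, observe;o=observe();print([round(float(x),2) for x in o["wrist_torque"]])'; echo '{"x":[0, 0, 0], "y":[0, 0, 0], "z":[0, 0, 0], "turn":[-0.025, -0.025, 0], "aperture":[0.016, 0.016, 0.016]}' | python3 nudge.py; python3 -c "$T"; echo '{"x":[0, 0, 0], "y":[0, 0, 0], "z":[0, 0, 0], "turn":[-0.025, -0.025, 0], "aperture":[0.016, 0.016, 0.016]}' | python3 nudge.py;python3 -c "$T"
```

```text
time_s: 6.6
position: [0.509, -0.0554, 0.0833]
tool_rot: [[-0.87, 0.492, -0.001], [0.492, 0.87, 0.0], [0.001, 0.0, -1.0]]
ft_force: [-4.2, 2.2, 11.9]
grip_width: 0.0162
gripper_force: 5.7
[0.3, 0.78, -0.08]
time_s: 6.9
position: [0.5088, -0.0552, 0.0834]
tool_rot: [[-0.917, 0.399, -0.001], [0.399, 0.917, 0.001], [0.001, 0.0, -1.0]]
ft_force: [-5.4, 2.6, 13.4]
grip_width: 0.016
gripper_force: 6.8
[0.29, 0.96, -0.1]
```

To row units: -0.03 m is -0.6.

```bash
echo '{"x":[0, 0, 0, 0, 0, 0, 0, 0], "y":[0, 0, 0, 0, 0, 0, 0, 0], "z":[0, 0, 0, 0, 0, -0.6, -0.6, 0], "turn":[0, 0, 0, 0, 0, 0, 0, 0], "aperture":[0.013, 0.013, 0.04, 0.04, 0.04, 0.04, 0.04, 0.04]}' | python3 nudge.py
python3 - <<'E'
from rig import env, job, get_image, observe
from h import *
d=get_image("wrist"); np.savez("w3.npz",**d)
u,v=proj(d,[.508,-.0575,.085]).astype(int);print(u,v)
u0,v0=max(u-60,0),max(v-50,0)
cv2.imwrite("pics/w3.png",cv2.resize(d["pixels"][v0:v0+100,u0:u0+120],(720,600),interpolation=cv2.INTER_CUBIC)[:,:,::-1]);print(u0,v0)
E
```

```text
time_s: 7.7
position: [0.511, -0.0563, 0.1455]
tool_rot: [[-0.917, 0.398, 0.006], [0.398, 0.917, -0.002], [-0.006, 0.0, -1.0]]
ft_force: [0.2, 0.3, -0.5]
grip_width: 0.0401
gripper_force: 0.0
246 194
186 144
```

View pics/w3.png

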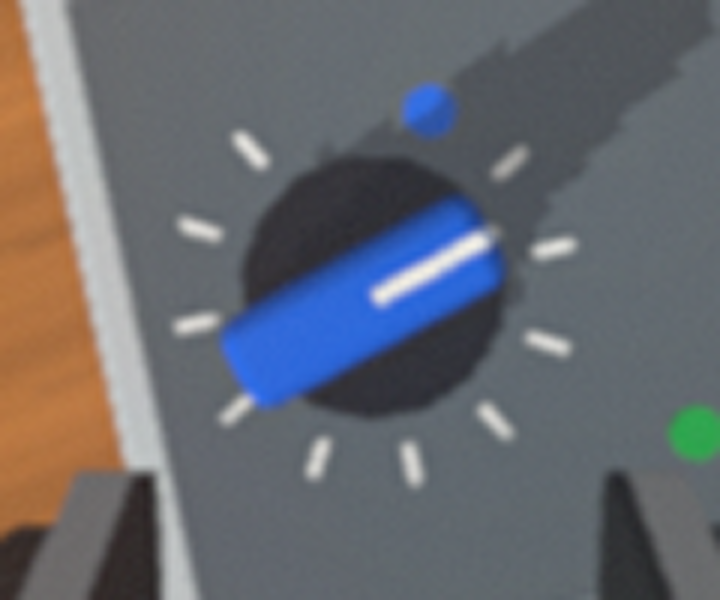

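The knob only turned part way: its pointer end is at crop (485,240) and the off dot at (429,111). The pads rode over the bar's top, so the knob sits lower than I estimated. I'll triangulate the panel features again from the wrist views.

```bash
python3 - <<'E'
from h import *
A,B,C=[dict(np.load(f"w{i}.npz")) for i in(1,2,3)]
c3=lambda x,y:(C,186+(x-2.5)/6,144+(y-2.5)/6)
c1=lambda x,y:(A,190+(x-2)/5,40+(y-2)/5)
print("dot",tri(c1(318,370),(B,222.5,193),c3(429,111)),tri(c1(318,370),c3(429,111)))
print("green",tri(c1(396,185),(B,245,129),c3(696,433)),tri(c1(396,185),c3(696,433)))
print("skirt",tri(c1(398,358),(B,251,191),c3(375,285)),tri(c1(398,358),c3(375,285)))
for z in(.065,.07,.075,.08):
  p,q=[plane(*c3(*k),z) for k in((490,240),(245,375))];print(z,(p+q)[:2]/2,np.linalg.norm(p-q),np.degrees(np.arctan2(*(p-q)[[1,0]])))
E
```

```text
dot [ 0.49241666 -0.04075213  0.05484701] [ 0.49238245 -0.04082114  0.05528758]
green [ 0.55016959 -0.02289611  0.06729809] [ 0.55023853 -0.02269656  0.06700723]
skirt [ 0.51150075 -0.05787562  0.0647667 ] [ 0.5122964  -0.05807449  0.0602557 ]
0.065 [ 0.51380386 -0.05997264] 0.04120456064921198 96.46022727699935
0.07 [ 0.51242367 -0.0593326 ] 0.04032277785970342 96.46022727699915
0.075 [ 0.51104349 -0.05869257] 0.03944099507019489 96.46022727699926
0.08 [ 0.5096633  -0.05805254] 0.03855921228068635 96.46022727699922
```

To row units: 0.02 m is 0.4, -0.003 m is -0.06, 7.5 degrees is 0.0625.

```bash
echo '{"x":[0, 0, 0, 0, 0, 0, 0, 0, -0.02, 0], "y":[0, 0, 0, 0, 0, 0, 0, 0, -0.06, 0], "z":[0, 0, 0, 0, 0, 0, 0, 0, 0.4, 0.4], "turn":[0.0625, 0.0625, 0.0625, 0.0625, 0.0625, 0.0625, 0.0625, 0.0625, 0, 0], "aperture":[0.04, 0.04, 0.04, 0.04, 0.04, 0.04, 0.04, 0.04, 0.04, 0.04]}' | python3 nudge.py && echo '{"x":[0, 0, 0, 0, 0, 0, 0, 0], "y":[0, 0, 0, 0, 0, 0, 0, 0], "z":[0.24, 0.24, 0, 0, 0, 0, 0, 0], "turn":[0, 0, 0, 0, 0, 0, 0, 0], "aperture":[0.04, 0.04, 0.04, 0.005, 0.005, 0.005, 0.005, 0.005]}' | python3 nudge.py 25
python3 - <<'E'
from rig import env, job, get_image, observe
from h import *
d=get_image("wrist"); cv2.imwrite("pics/w4.png",d["pixels"][120:320,120:390,::-1])
E
```

```text
time_s: 8.75
position: [0.506, -0.0571, 0.1009]
tool_rot: [[-0.114, 0.994, -0.001], [0.994, 0.114, 0.0], [0.001, -0.001, -1.0]]
ft_force: [-0.5, 0.1, -0.1]
grip_width: 0.0397
gripper_force: 0.0
time_s: 9.55
position: [0.5058, -0.0572, 0.0787]
tool_rot: [[-0.115, 0.993, -0.002], [0.993, 0.115, -0.0], [-0.0, -0.002, -1.0]]
ft_force: [-6.1, -1.1, 2.3]
grip_width: 0.012
gripper_force: 24.3
```

View pics/w4.png

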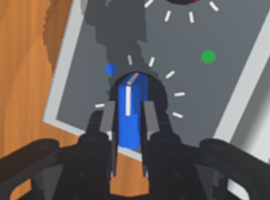

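The bar is firmly held: the opening is 12 mm and the pointer at (128,95) lies between the pads. I'll turn it anticlockwise with the grip kept on.

To row units: -4 degrees is -0.0333.

```bash
T='from rig import env, job, get_image, observe;o=observe();print([round(float(x),2) for x in o["wrist_torque"]])'; echo '{"x":[0, 0, 0, 0, 0, 0], "y":[0, 0, 0, 0, 0, 0], "z":[0, 0, 0, 0, 0, 0], "turn":[-0.0333, -0.0333, -0.0333, -0.0333, -0.0333, 0], "aperture":[0.005, 0.005, 0.005, 0.005, 0.005, 0.005]}' | python3 nudge.py; python3 -c "$T"; echo '{"x":[0, 0, 0, 0, 0], "y":[0, 0, 0, 0, 0], "z":[0, 0, 0, 0, 0], "turn":[-0.0333, -0.0333, -0.0333, -0.0333, 0], "aperture":[0.005, 0.005, 0.005, 0.005, 0.005]}' | python3 nudge.py;python3 -c "$T"
```

```text
time_s: 10.2
position: [0.5061, -0.0572, 0.079]
tool_rot: [[-0.45, 0.893, -0.001], [0.893, 0.45, -0.001], [-0.0, -0.001, -1.0]]
ft_force: [-4.5, -0.8, 4.4]
grip_width: 0.0117
gripper_force: 24.1
[-0.36, 0.83, -0.03]
time_s: 10.7
position: [0.5062, -0.0571, 0.079]
tool_rot: [[-0.678, 0.735, -0.0], [0.735, 0.678, -0.0], [0.0, -0.0, -1.0]]
ft_force: [-5.3, 0.3, 5.7]
grip_width: 0.0116
gripper_force: 24.4
[-0.14, 0.81, 0.09]
```

To row units: -3 degrees is -0.025.

```bash
T='from rig import env, job, get_image, observe;o=observe();print([round(float(x),2) for x in o["wrist_torque"]])'; echo '{"x":[0, 0, 0], "y":[0, 0, 0], "z":[0, 0, 0], "turn":[-0.025, -0.025, 0], "aperture":[0.005, 0.005, 0.005]}' | python3 nudge.py; python3 -c "$T"; echo '{"x":[0, 0, 0], "y":[0, 0, 0], "z":[0, 0, 0], "turn":[-0.025, -0.025, 0], "aperture":[0.005, 0.005, 0.005]}' | python3 nudge.py;python3 -c "$T"
python3 - <<'E'
from rig import env, job, get_image, observe
from h import *
d=get_image("wrist"); cv2.imwrite("pics/w5.png",cv2.resize(d["pixels"][150:290,180:320],(560,560),interpolation=cv2.INTER_CUBIC)[:,:,::-1])
E
```

```text
time_s: 11.0
position: [0.5063, -0.0571, 0.079]
tool_rot: [[-0.75, 0.661, -0.0], [0.661, 0.75, -0.0], [0.0, -0.0, -1.0]]
ft_force: [-5.0, 0.9, 5.4]
grip_width: 0.0118
gripper_force: 24.6
[-0.05, 0.71, -0.01]
time_s: 11.3
position: [0.5062, -0.0572, 0.079]
tool_rot: [[-0.814, 0.58, -0.0], [0.58, 0.814, -0.0], [0.0, -0.0, -1.0]]
ft_force: [-5.3, -1.5, 6.0]
grip_width: 0.0117
gripper_force: 33.5
[-0.2, 0.92, -0.73]
```

View pics/w5.png

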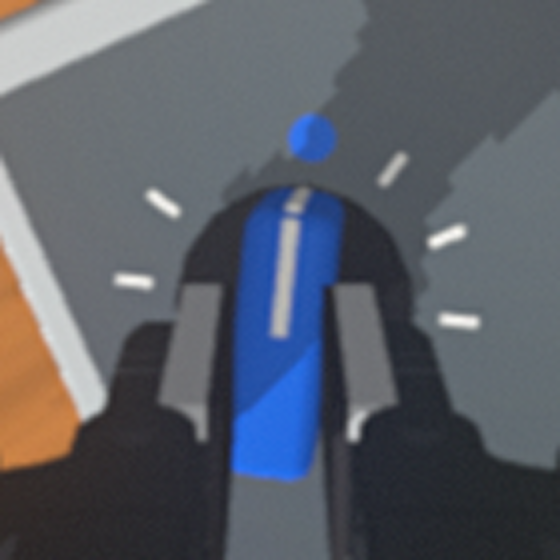

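The pointer at (290,200) faces the blue dot at (313,137), and the torque has risen to 0.73 N m, so the knob is at its stop. I'll release, lift, and verify.

To row units: -0.04 m is -0.8, -0.03 m is -0.6.

```bash
echo '{"x":[0, 0, 0, 0, 0, 0, 0, 0], "y":[0, 0, 0, 0, 0, 0, 0, 0], "z":[0, 0, 0, 0, -0.4, -0.6, -0.8, 0], "turn":[0, 0, 0, 0, 0, 0, 0, 0], "aperture":[0.005, 0.04, 0.04, 0.04, 0.04, 0.04, 0.04, 0.04]}' | python3 nudge.py 25
python3 - <<'E'
from rig import env, job, get_image, observe
from h import *
d=get_image("wrist"); np.savez("w6.npz",**d)
print(blobs(d,"blue",(100,50,400,260)))
h,s,v=cv2.split(cv2.cvtColor(d["pixels"],cv2.COLOR_RGB2HSV))
m=mask(d,"blue");m[:50]=0;m[260:]=0;m[:,:100]=0;m[:,400:]=0
n,l,st,c=cv2.connectedComponentsWithStats(m);i=1+np.argmax(st[1:,4])
box=cv2.boxPoints(cv2.minAreaRect(np.argwhere(l==i)[:,::-1].astype(np.float32)))
e=[box[1]-box[0],box[2]-box[1]];k=np.argmax([np.linalg.norm(q) for q in e])
a,b=box[0]+e[1-k]/2*(1 if k==1 else 1),None
cen=box.mean(0);p=plane(d,*(cen+e[k]/2),.085);q=plane(d,*(cen-e[k]/2),.085)
print("bar yaw",np.degrees(np.arctan2(*(p-q)[[1,0]]))%180,(p+q)/2,observe()["position"])
E
```

```text
time_s: 12.15
position: [0.5089, -0.0578, 0.173]
tool_rot: [[-0.815, 0.579, 0.009], [0.579, 0.815, -0.003], [-0.009, 0.003, -1.0]]
ft_force: [0.6, -0.4, -0.1]
grip_width: 0.0401
gripper_force: 0.0
[(np.int32(48), array([253.29, 156.5 ])), (np.int32(612), array([248.09, 187.45]))]
bar yaw 138.801429246457 [ 0.50783019 -0.05770941  0.085     ] [ 0.50779101 -0.05744631  0.17046266]
```

To row units: 0.04 m is 0.8, -0.025 m is -0.5, 7.5 degrees is 0.0625.

```bash
echo '{"x":[0, 0, 0, 0, 0, 0, 0, -0.2, -0.2, 0], "y":[0, 0, 0, 0, 0, 0, 0, 0.8, 0.8, 0], "z":[-0.5, -0.5, -0.5, -0.5, -0.5, -0.5, -0.5, 0, 0, 0], "turn":[0.0625, 0.0625, 0.0625, 0.0625, 0.0625, 0.0625, 0.06, 0, 0, 0], "aperture":[0.085, 0.085, 0.085, 0.085, 0.085, 0.085, 0.085, 0.085, 0.085, 0.085]}' | python3 nudge.py
python3 - <<'E'
from rig import env, job, get_image, observe
from h import *
d=get_image("wrist"); np.savez("w7.npz",**d); cv2.imwrite("pics/w7.png",d["pixels"][:,:,::-1])
print(observe()["position"],[proj(d,p) for p in([.508,-.0575,.085],[.688,-.045,.188])])
E
```

```text
time_s: 13.2
position: [0.5905, -0.0748, 0.3389]
tool_rot: [[-0.041, 0.999, -0.005], [0.999, 0.041, 0.002], [0.002, -0.005, -1.0]]
ft_force: [0.5, -0.1, -1.0]
grip_width: 0.0849
gripper_force: 0.0
[ 0.58888184 -0.07426967  0.3398646 ] [array([193.13803465, 145.22604644]), array([339.83678304, 151.23619514])]
```

View pics/w7.png

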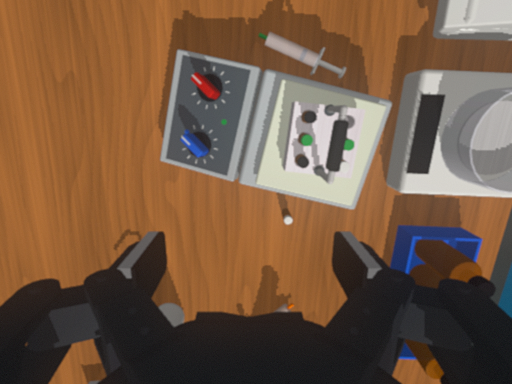

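The view shows the red knob (205,85) and blue knob (194,144) with parallel bars. The sleeve is at (338,145) and the block at (325,140). I'll measure the bar yaws and the sleeve pose.

```bash
python3 - <<'E'
from h import *
d=dict(np.load("w7.npz"))
def line(m,roi,z):
    x0,y0,x1,y1=roi;M=np.zeros_like(m);M[y0:y1,x0:x1]=m[y0:y1,x0:x1]
    n,l,st,c=cv2.connectedComponentsWithStats(M);i=1+np.argmax(st[1:,4])
    r=cv2.minAreaRect(np.argwhere(l==i)[:,::-1].astype(np.float32));b=cv2.boxPoints(r);e=[b[1]-b[0],b[2]-b[1]]
    e=max(e,key=np.linalg.norm);c=b.mean(0);p,q=plane(d,*(c+e/2),z),plane(d,*(c-e/2),z)
    print(st[i,4],r,"yaw",np.degrees(np.arctan2(*(p-q)[[1,0]]))%180,(p+q)/2,np.linalg.norm(p-q))
line(mask(d,"blue"),(170,120,215,165),.085);line(mask(d,"red"),(180,60,230,110),.085)
g=d["pixels"].max(2);line((g<60).astype(np.uint8),(322,112,356,180),.188)
b=d["pixels"][85:200,275:395]
cv2.imwrite("pics/b7.png",cv2.resize(b,(600,575),interpolation=cv2.INTER_CUBIC)[:,:,::-1])
E
```

```text
351 ((193.25001525878906, 143.75001525878906), (31.11269760131836, 13.435027122497559), 45.0) yaw 136.14014248900165 [ 0.50834222 -0.0555159   0.085     ] 0.0437893520402269
312 ((205.00001525878906, 85.99999237060547), (32.52690887451172, 11.31370735168457), 45.0) yaw 137.99316066093044 [0.52528917 0.02413664 0.085     ] 0.042609204068383595
61 ((333.176513671875, 136.29412841796875), (3.395498752593994, 32.01470184326172), 14.03624439239502) yaw 82.50379762105821 [ 0.67880425 -0.02958215  0.188     ] 0.03337171877531463
```

View pics/b7.png

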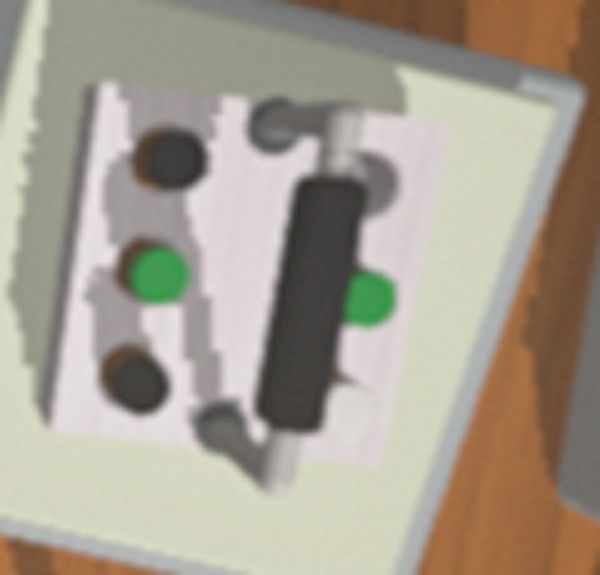

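```bash
python3 - <<'E'
from h import *
d=dict(np.load("w7.npz"));T=dict(np.load("top0.npz"))
w=lambda x,y:(d,275+(x-2)/5,85+(y-2)/5)
p,q=plane(*w(335,181),.188),plane(*w(291,424),.188)
print((p+q)/2,np.linalg.norm(p-q),np.degrees(np.arctan2(*(p-q)[[1,0]])))
print(tri(w(314,303),(T,215+(190-2)/4,135+(122-2)/4)),plane(T,215+188/4,135+120/4,.188))
c=[plane(*w(*k),.124) for k in((98,82),(452,122),(382,466),(50,425))];print("block",np.mean(c,0),np.degrees(np.arctan2(*(c[0]-c[3])[[1,0]])),np.degrees(np.arctan2(*(c[1]-c[2])[[1,0]])))
E
```

```text
[ 0.68427818 -0.03910733  0.188     ] 0.05255530183830678 86.7238637053455
[ 0.68193908 -0.03767047  0.19652493] [ 0.68382987 -0.03785241  0.188     ]
block [ 0.68595547 -0.0394361   0.124     ] 86.46096153537947 86.53066634508961
```

To row units: 0.04 m is 0.8, 0.0312 m is 0.624, 5.7 degrees is 0.0475.

```bash
echo '{"x":[0, 0.412, 0.412, 0, 0, 0, 0, 0, 0], "y":[0, 0.624, 0.624, 0.6, 0, 0, 0, 0, 0], "z":[0, 0, 0, 0, 0.8, 0.8, 0.6, 0, 0], "turn":[0.0475, 0, 0, 0, 0, 0, 0, 0, 0], "aperture":[0.06, 0.06, 0.06, 0.06, 0.06, 0.06, 0.06, 0.06, 0.06]}' | python3 nudge.py
python3 - <<'E'
from rig import env, job, get_image, observe
from h import *
d=get_image("wrist"); np.savez("w8.npz",**d); cv2.imwrite("pics/w8.png",d["pixels"][60:340,100:420,::-1])
o=observe();print(o["position"],[proj(d,p)-[100,60] for p in([.6845,-.0388,.188],)])
E
```

```text
time_s: 14.15
position: [0.6819, -0.0379, 0.2345]
tool_rot: [[0.058, 0.998, 0.001], [0.998, -0.058, -0.0], [-0.0, 0.001, -1.0]]
ft_force: [-0.2, 0.4, 0.3]
grip_width: 0.0602
gripper_force: 0.0
[ 0.68234897 -0.0380193   0.23566137] [array([151.82349509, 144.43146832])]
```

View pics/w8.png

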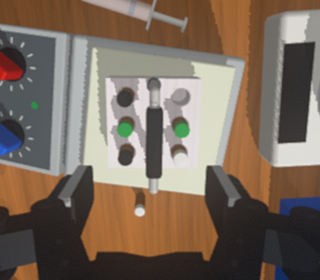

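The sleeve is upright at (154,143), a few pixels right of where I predicted. I'll shift +3 mm along tool y, descend, and grip.

Careful with the scale: shifts go in shares of 50 mm and turns go in shares of 120 degrees. That gives: 0.024 m is 0.48, 0.02 m is 0.4.

```bash
echo '{"x":[0, 0, 0, 0, 0, 0, 0, 0], "y":[0.06, 0, 0, 0, 0, 0, 0, 0], "z":[0.4, 0.4, 0.48, 0, 0, 0, 0, 0], "turn":[0, 0, 0, 0, 0, 0, 0, 0], "aperture":[0.06, 0.06, 0.06, 0.06, 0.03, 0.02, 0.016, 0.014]}' | python3 nudge.py 60 && echo '{"x":[0, 0, 0, 0, 0], "y":[0, 0, 0, 0, 0], "z":[0, 0, 0, 0, 0], "turn":[0, 0, 0, 0, 0], "aperture":[0.011, 0.008, 0.005, 0.005, 0.005]}' | python3 nudge.py 70
```

```text
time_s: 15.0
position: [0.6853, -0.0382, 0.1705]
tool_rot: [[0.058, 0.998, 0.002], [0.998, -0.058, -0.0], [-0.0, 0.002, -1.0]]
ft_force: [-0.7, -0.8, 0.2]
grip_width: 0.0137
gripper_force: 0.0
time_s: 15.5
position: [0.6854, -0.0382, 0.1706]
tool_rot: [[0.058, 0.998, 0.002], [0.998, -0.058, -0.0], [-0.0, 0.002, -1.0]]
ft_force: [0.6, 0.2, 6.2]
grip_width: 0.01
gripper_force: 68.6
```

To row units: -0.01 m is -0.2, -0.008 m is -0.16.

```bash
echo '{"x":[0, 0, 0, 0, 0, 0, 0, 0, 0, 0], "y":[0, 0, 0, 0, 0, 0, 0, 0, 0, 0], "z":[-0.04, -0.08, -0.12, -0.16, -0.2, -0.2, -0.2, -0.2, -0.2, -0.2], "turn":[0, 0, 0, 0, 0, 0, 0, 0, 0, 0], "aperture":[0.005, 0.005, 0.005, 0.005, 0.005, 0.005, 0.005, 0.005, 0.005, 0.005]}' | python3 nudge.py && echo '{"x":[0, 0, 0, 0, 0, 0, 0, 0, 0, 0], "y":[0, 0, 0, 0, 0, 0, 0, 0, 0, 0], "z":[-0.2, -0.12, -0.06, 0, 0, 0, 0, 0, 0, 0], "turn":[0, 0, 0, 0, 0, 0, 0, 0, 0, 0], "aperture":[0.005, 0.005, 0.005, 0.005, 0.005, 0.005, 0.005, 0.005, 0.005, 0.005]}' | python3 nudge.py
python3 - <<'E'
from rig import env, job, get_image, observe
from h import *
ims=[get_image(n) for n in("wrist","scene")]
a=cv2.resize(ims[0]["pixels"][60:340,100:420],(400,350));b=cv2.resize(ims[1]["pixels"][130:280,180:330],(350,350))
cv2.imwrite("pics/f.png",np.hstack([a,b])[:,:,::-1])
print(observe()["qvel"])
E
```

```text
time_s: 16.5
position: [0.685, -0.0381, 0.2503]
tool_rot: [[0.058, 0.998, 0.0], [0.998, -0.058, -0.0], [-0.0, 0.0, -1.0]]
ft_force: [-0.6, -0.5, -6.0]
grip_width: 0.0101
gripper_force: 68.4
time_s: 17.5
position: [0.685, -0.0381, 0.2684]
tool_rot: [[0.058, 0.998, 0.0], [0.998, -0.058, 0.0], [0.0, 0.0, -1.0]]
ft_force: [-0.7, -0.5, -6.5]
grip_width: 0.0105
gripper_force: 68.4
[-0.01078993  0.03408718 -0.0270058  -0.13155231 -0.00119523  0.08803637]
```

View pics/f.png

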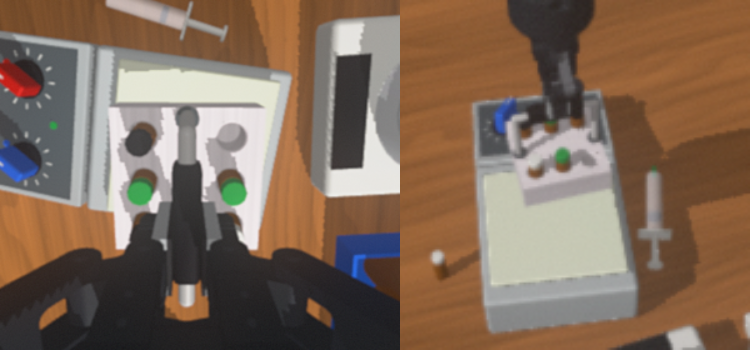

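The block hangs level about 98 mm above the plate, and its vials are in their holes. In the wrist image both knob bars, at (20,78) and (18,160), are still parallel at off. I'll hand in.

```bash
python3 -c "
from rig import env, job, get_image, observe
print(job.close_job())"
```

```text
the job is handed in; nothing more can be done
None
```

The stirring knob is at its off stop, and the block is held still and level by its sleeve about 98 mm above the plate; the job is handed in, but no verdict came back. The first turn of the knob slipped partway, so I re-gripped it and turned it to the stop.

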